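Set up the soldering board

ROBOT

A 6-joint arm with a two-finger parallel gripper is mounted at the origin on the work surface. World frame = base frame: x ahead of the robot, y to its left, z up, the work surface at z = 0. Lengths are in mm, angles in rad, forces in N, time in s.
With the tool pointing down it reaches from about 375 to 925 mm from the base axis. Payload 5.7 kg.
Tool frame: the origin (TCP) lies on the mounting face of the last link; the fingertips stand 173 mm ahead of it and the grasp point (between the pads) lies 155 mm ahead of it; z points along the fingers, y is the line along which they close (so a half turn about z gives the same grasp; the last joint's range is limited). The gripper opens to 85 mm and grips with 20 to 120 N. Pads are 22 mm wide; open, the fingers measure 114 mm over their backs; the gripper's body (76 mm by 85 mm) begins 54 mm behind the grasp point. The pads swing forward as they close: fully open they stand 13 mm farther back than shut.
Start: joints at [-1.235, 0.359, 1.51, -0, 1.272, -0.115], TCP at [261.399, -540.052, 404.667] pointing down, gripper open.
Joint ranges: [-2.97, 2.97], [-1.01, 2.36], [0.21, 2.38], [-0.96, 4.11], [0.2, 2.71], [-2.98, 2.98]. Speed limits (rad/s): [2.39, 2.39, 3.14, 3.14, 3.14, 3.14].

INTERFACE

Orientations are given as [roll, pitch, yaw] about the fixed x, y, z axes, in that order (R = Rz(yaw) Ry(pitch) Rx(roll)).
In Python, from plant import monitor, vision, workorder gives the robot as it stands.
- The arm moves only by the shell command python3 -m handwheel 'ROWS' [OPENING]. ROWS is JSON, a list of rows, each a list of 4 numbers: the shift along the tool's x, y, z normalised to -1 to 1, where 1 is 1 m, then the turn about the tool's z normalised to -1 to 1, where 1 is 180 degrees. In form: [[dx, dy, dz, twist], ...]. A call has 1 to 12 rows; each row is the pose to reach, as a shift and turn from the pose commanded when the call began, along the tool's axes at that moment, turning the shorter way round; what a row does not reach only later rows make up. A row lasts 1/8 s, in which the tool goes at most 62.5 mm and 10.7 degrees, less where a joint would pass 70% of its speed; a pose out of reach is approached as far as the arm can. A call with a number of a shift or a turn outside -1 to 1 is refused whole. A call with a gripper value outside its range is refused whole. OPENING is the finger opening in mm, from 0 to 85.4, set as the call begins (- or left out, the last holds). The fingers move at their own pace and stop on an object; the grip force is fixed at half the most. Time passes only in rows, so rows that repeat a pose let the fingers close. It gives the time, the measured TCP pose, the force, the opening and the grip force at its end, in the units of the state.
- monitor.sense(): the state, without advancing time (a new reading comes with each control period).
- vision.grab_frame(name): name is "scene" or "top" or "wrist"; returns a dict with "image" (400x640x3 uint8, red, green, blue), "depth" (400x640 float32, mm along the optical axis (not along the pixel's ray), 0 where there is no reading), "intrinsics" (3x3 intrinsics, pixels), "R" (3x3) and "t" (3): a world point X has camera coordinates R X + t; the wrist camera has in their place "mount" (4x4, takes a point from camera to tool coordinates, whose origin is the TCP and whose axes are the flange's). Camera axes: x right, y down, z forward; pixel columns grow to the right and rows downward; lengths in mm; the calibration is good to about 2 mm. A picture is of the moment at which its call begins: read the wrist's pose just before it.
- workorder.hand_in(): hands the job in; it is judged then, once.
The state is a dict: "clock": time; "joints": joint angles; "joint_velocities": joint speeds; "joint_torque": joint torques, N m; "tcp_pos": TCP position; "eef_rot": TCP orientation; "contact_force": force on the tool from outside, world axes, zero at the start; "moment": the same for the moment, N m; "opening": finger opening in mm; "finger_force": force on a finger pad.
Only numpy, scipy, OpenCV 4.12 (cv2) and the standard library are available. Lean on these libraries where they do the work, as an engineer would, in place of code of your own. Each camera call takes 0.05 s, during which the arm holds its last target. There are 200 camera calls.

TASK

Set up the soldering board, as seen from the robot's side: lay the charcoal block flat in the middle of the board with its long sides parallel to the board's front edge, and set the silver band upright like a short tube on the middle of the block. Then stand the third hand on the board straight behind the block, its tweezers pointing forward so that their tips hang over the middle of the band, and stand the small flux jar on the board in the front corner on the side away from the torch, about a finger's width in from both edges. Leave the big tub and the pliers where they are, and let go of everything.

Things in the scene. Friction and masses are not known exactly. Their poses are not given: they have to be found in the camera images.
- board: Cream heatproof soldering board lying on the bench, fixed; 220 (x) by 240 (y) mm, 12 mm thick. Origin: centre of its underside. x points to its back (away from the robot), y to its left, z up; it is turned by up to about 15 degrees from the bench.
- charcoal: Black charcoal soldering block, 55 (x) by 90 (y) by 25 mm high, about 90 g. Origin: centre of its underside, z up; y along its long side.
- band: Plain silver napkin-ring band, a short tube standing on end: 38 mm outside, 33 mm inside diameter, 18 mm high, about 45 g. Origin: centre of its lower end, z along its axis. It can be gripped across its outside.
- third_hand: Third hand (tweezers on a stand), 70 mm high, about 240 g. A round dark iron foot, 56 mm across and 19 mm high, carries a 9 mm post and on it a brass clamp block, 16 by 16 mm, from 46 to 70 mm above the underside: grip this across its two y faces. Origin: centre of the foot's underside, z up. Tweezers lead from the block towards -x, their tips 70 mm in front of the origin and 54 mm above the underside; a screw stub reaches 20 mm towards +x.
- flux_jar: Small squat white plastic flux jar with a ribbed lid, closed; 46 mm across (body 44), 36 mm high, about 60 g. Origin: centre of its underside, z up.
- torch: Black butane pencil torch lying in an iron cradle, fixed, beyond one back corner of the board; 181 mm long along its own x, about 62 mm high, lying across the bench, nozzle to its own -x. Origin: centre of the cradle's underside.
- bowl: White ceramic quench bowl with water, fixed, beyond the other back corner of the board; 124 mm across, 48 mm high. Origin: centre of its underside.
- tub: Big white plastic tub with a lid (pickling salt), loose, to be left alone; 64 mm across, 68 mm high. Origin: centre of its underside.
- pliers: Small pliers with blue handles lying on the bench behind the board, loose, to be left alone; about 132 mm long, 44 mm wide, 12 mm high. Origin: under the pivot; x towards the jaws, whose tips are 44 mm away.
Mind the look-alikes: they are no part of the job. Leave any turquoise look-alike of the torch alone.

How it is judged (in metres and radians):
At the end, for the whole second after the job is handed in: At rest: block flat, 12 mm from board centre, parallel to 0.15 rad; band upright, 10 mm from block centre; third hand upright on the board, foot over 45 mm behind centre, 30 mm off middle line, tips within 15 mm along and across of band centre; jar on board, 18-52 mm from both edges of the corner (horizontal distance between charcoal and board below 0.012 m and angle between the y axis of charcoal and the y axis of board, either way round below 0.15 rad and z of charcoal in the frame of board between 0.008 and 0.016 m and angle between each of charcoal, third_hand's own z axis and vertical below 0.08 rad and horizontal distance between band and charcoal below 0.01 m and z of band in the frame of charcoal between 0.021 and 0.029 m and angle between each of band, flux_jar's own z axis and vertical below 0.1 rad and x of band in the frame of third_hand between -0.085 and -0.055 m and y of band in the frame of third_hand between -0.015 and 0.015 m and x of third_hand in the frame of board above 0.045 m and y of third_hand in the frame of board between -0.03 and 0.03 m and z of third_hand in the frame of board between 0.008 and 0.016 m and x of flux_jar in the frame of board between -0.092 and -0.058 m and z of flux_jar in the frame of board between 0.008 and 0.016 m and ((y of torch in the frame of board below 0 m and y of flux_jar in the frame of board between 0.068 and 0.102 m) or (y of torch in the frame of board above 0 m and y of flux_jar in the frame of board between -0.102 and -0.068 m)) and linear speed of each of charcoal, band, third_hand, flux_jar below 0.02 m/s); the robot touches nothing.
It fails at once if the tub is moved by more than 15 mm (distance of tub from where it was at the start of the episode above 0.015 m).
It fails at once if the pliers are moved by more than 15 mm (distance of pliers from where it was at the start of the episode above 0.015 m).
It also fails if it takes over 118 s, if anything falls off the work surface, if the arm or the gripper's body presses on something with over 40 N, if the wrist force passes 120 N, or if a joint passes its speed limit or range.

## Working session

There is one attempt and no reset: what is moved stays moved. The work goes in short steps, Python scripts to look and compute and a shell command to move; the robot and the scene stay as the last step left them, time stands still between calls to the robot, and variables do not carry over. Pictures are saved under pics/ and viewed, at most 14 in all, crops included, and the job is handed in when it is done.

```bash
mkdir -p pics; ls
cat > h.py <<'E'
import numpy as np,cv2,json
from plant import monitor,vision,workorder
def cap(n):
    s=monitor.sense(); f=vision.grab_frame(n); f['s']=s; return f
def save(f,p,crop=None,sc=1):
    im=f['image'][:,:,::-1]
    if crop: x0,y0,x1,y1=crop; im=im[y0:y1,x0:x1]
    cv2.imwrite(p,cv2.resize(im,None,fx=sc,fy=sc,interpolation=cv2.INTER_CUBIC))
def rot(rpy):
    from scipy.spatial.transform import Rotation as R
    return R.from_euler('xyz',rpy).as_matrix()
def cloud(f):
    d=f['depth'];K=f['intrinsics'];v,u=np.mgrid[:d.shape[0],:d.shape[1]]
    P=np.stack([(u-K[0,2])/K[0,0]*d,(v-K[1,2])/K[1,1]*d,d],-1)
    if 'mount' in f:
        M=np.array(f['mount']);P=P@M[:3,:3].T+M[:3,3]
        return P@rot(f['s']['eef_rot']).T+np.array(f['s']['tcp_pos'])
    return (P-np.array(f['t']))@np.array(f['R'])
def onz(f,u,v,z):
    K=f['intrinsics'];r=np.array([(u-K[0,2])/K[0,0],(v-K[1,2])/K[1,1],1.])
    if 'mount' in f:
        M=np.array(f['mount']);Rw=rot(f['s']['eef_rot']);o=Rw@M[:3,3]+f['s']['tcp_pos'];d=Rw@M[:3,:3]@r
    else:
        R=np.array(f['R']);o=-R.T@np.array(f['t']);d=R.T@r
    return o+d*(z-o[2])/d[2]
E
python3 - <<'E'
from h import *
import pickle
for n in('scene','top'):
    f=cap(n); pickle.dump(f,open(n+'.pkl','wb')); save(f,f'pics/{n}0.png',sc=1.25)
print(monitor.sense())
E
```

```text
pics
{'clock': 0.1, 'joints': array([-1.23509989e+00,  3.59434097e-01,  1.51131656e+00,  1.74811083e-05,
        1.27251464e+00, -1.15084983e-01]), 'joint_velocities': array([-0.00056417, -0.00018365, -0.00303288,  0.0004634 ,  0.0016201 ,
       -0.00227293]), 'joint_torque': array([ 6.67224049e-04, -5.28650236e+01, -2.79350781e+01, -7.14959901e-05,
        5.04030293e-03,  3.88866317e-05]), 'tcp_pos': array([ 261.29842833, -539.7548223 ,  403.93964882]), 'eef_rot': array([-3.13993299e+00, -2.08661672e-04,  4.50776096e-01]), 'contact_force': array([-0.3502156 ,  0.37730019,  0.83648113]), 'moment': array([-0.02062493,  0.03304459, -0.00013766]), 'finger_force': 0.0, 'opening': 85.22227608044344}
```

View pics/top0.png

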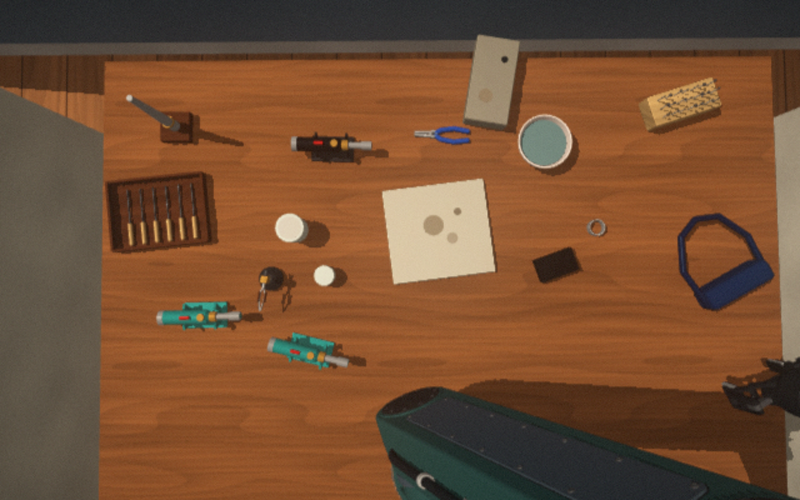

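View pics/scene0.png

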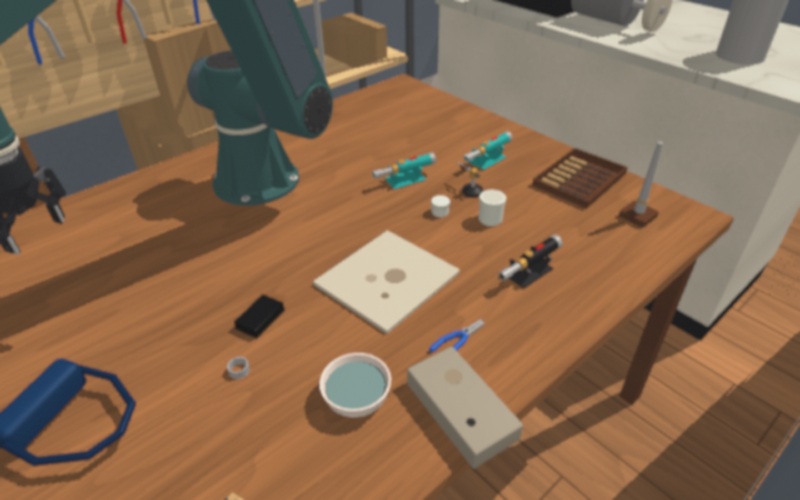

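Top view (800x500): black torch at (330,146), back left, so the jar goes to the front right corner. Charcoal is at (556,265), band (597,228), third hand (270,280), small jar (324,275). Possible mix-ups: big tub (291,228) for the jar, the turquoise torches (200,316) and (310,350) for the torch, and the grey brick (492,82) or dark tray for the charcoal.

Run:
```python
from h import *
import pickle
f=pickle.load(open('top.pkl','rb'));P=cloud(f);im=f['image'].astype(int)
def reg(n,c,r,zlo,zhi):
    c=np.array(c)/1.25;r=r/1.25
    x0,x1,y0,y1=int(c[0]-r),int(c[0]+r),int(c[1]-r),int(c[1]+r)
    Q=P[y0:y1,x0:x1].reshape(-1,3);Q=Q[(Q[:,2]>zlo)&(Q[:,2]<zhi)]
    b=cv2.minAreaRect(Q[:,:2].astype(np.float32))
    print(n,len(Q),'med z',np.median(Q[:,2]).round(1),'mean',Q.mean(0).round(1),'rect',np.round(b[0],1),np.round(b[1],1),round(b[2],1))
reg('board',(439,231),70,6,25)
reg('char',(556,265),32,12,40)
reg('band',(597,228),18,8,30)
reg('jar',(324,275),18,20,45)
reg('tub',(291,228),24,50,80)
reg('th_top',(268,282),30,40,80)
reg('th_foot',(270,280),30,8,28)
reg('pliers',(445,135),38,5,20)
reg('torch',(330,146),45,10,80)
reg('bowl',(545,141),40,20,60)
# board corners by pixel
for c in [(383,191),(484,179),(495,271),(394,284)]: print(c,onz(f,c[0]/1.25,c[1]/1.25,12).round(1))
print(f['intrinsics'],(-np.array(f['R']).T@f['t']).round(0))
save(f,'pics/c1.png',(190,170,310,300),5)
```

```text
board 6211 med z 13.3 mean [549.1   6.1  13.2] rect [552.8   3.6] [322.7 326.8] 89.4
char 625 med z 25.9 mean [ 468.2 -263.7   25.6] rect [ 468.6 -265.1] [54.9 91.1] 19.7
band 62 med z 16.8 mean [ 555.4 -362.9   16.3] rect [ 555.5 -362.2] [35.2 37. ] 1.0
jar 214 med z 37.5 mean [448.6 269.1  37.3] rect [448.9 270. ] [45.5 45. ] 78.4
tub 428 med z 69.9 mean [555.1 339.9  69.6] rect [554.8 341.1] [62.8 61. ] 88.6
th_top 132 med z 63.8 mean [421.9 400.3  64.5] rect [416.4 402.6] [18.5 91.7] 80.1
th_foot 221 med z 16.6 mean [441.6 392.3  16.6] rect [426.6 409.6] [54.3 93.8] 52.1
pliers 467 med z 10.1 mean [780.6 -13.6   9.9] rect [778.1 -13.5] [175.7 170.6] 0.5
torch 705 med z 55.5 mean [743.9 258.9  52.8] rect [746.1 249.2] [180.9  57.7] 89.1
bowl 1526 med z 36.7 mean [ 755.6 -235.6   38.4] rect [ 760.1 -210.9] [176.8 122.2] 69.4
(383, 191) [643.  133.9  12. ]
(484, 179) [ 669.4 -103.6   12. ]
(495, 271) [ 453.3 -126.    12. ]
(394, 284) [425.1 109.8  12. ]
[[386.76517646   0.         320.46819296]
 [  0.         386.76517646 197.73849662]
 [  0.           0.           1.        ]] [ 470.   96. 1141.]
```

View pics/c1.png

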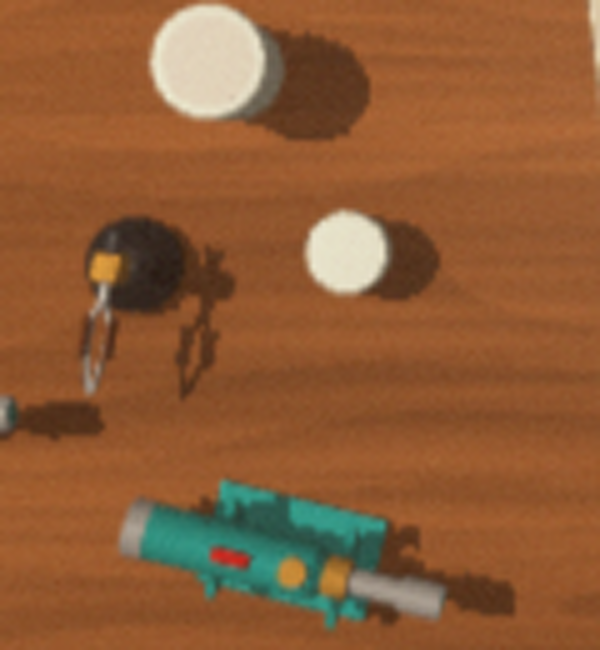

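The crop shows the small jar (345,252), the big tub (208,62) and the third hand, with its brass block at (105,268) and tips at (90,390). The turquoise torch is separate from all of these. Next I work out the poses and the first shift.

```bash
cat > go.py <<'E'
import sys
from h import *
# go.py x y graspz yawdeg : shift from present pose (grasp point target)
x,y,z,w=map(float,sys.argv[1:5]);s=monitor.sense();R=rot(s['eef_rot'])
d=R.T@(np.array([x,y,z+155])-s['tcp_pos']);yaw=np.degrees(s['eef_rot'][2])
t=(yaw-w+180)%360-180
print('shift',(d/1000).round(4),'twist',round(t/180,4),'| t',round(s['clock'],2),'len',np.linalg.norm(d).round(0),'yaw',yaw.round(1),'tcp',s['tcp_pos'].round(1),'open',round(s['opening'],1),'F',s['contact_force'].round(1))
E
python3 - <<'E'
from h import *
import pickle
f=pickle.load(open('top.pkl','rb'));P=cloud(f)
c=lambda u,v:(190+u/5,170+v/5)
b=onz(f,*c(105,268),70);t=onz(f,*c(90,390),54);ft=onz(f,*c(137,265),15)
print('block',b.round(1),'tip',t.round(1),'foot',ft.round(1),np.linalg.norm((b-t)[:2]),np.degrees(np.arctan2(*(b-t)[1::-1])))
C=np.array([547.7,3.5]);a=np.radians(6.35);R=np.array([[np.cos(a),-np.sin(a)],[np.sin(a),np.cos(a)]])
for n,p in dict(jar=(-75,-85),th=(70,0),torch0=(0,0)).items(): print(n,(C+R@p).round(1))
E
python3 go.py 468.4 -265 140 109.7
```

```text
block [439.8 396.9  70. ] tip [371.3 409.7  54. ] foot [439.8 393.8  15. ] 69.70475059985517 -10.563546601395842
jar [482.6 -89.3]
th [617.3  11.2]
torch0 [547.7   3.5]
shift [ 0.3061 -0.1569  0.1093] twist -0.466 | t 0.1 len 361.0 yaw 25.8 tcp [ 261.3 -539.8  403.9] open 85.2 F [-0.4  0.4  0.8]
```

```bash
python3 -m handwheel '[[0.306,-0.157,0.109,-0.466],[0.306,-0.157,0.109,-0.466],[0.306,-0.157,0.109,-0.466],[0.306,-0.157,0.109,-0.466],[0.306,-0.157,0.109,-0.466],[0.306,-0.157,0.109,-0.466],[0.306,-0.157,0.109,-0.466],[0.306,-0.157,0.109,-0.466],[0.306,-0.157,0.109,-0.466],[0.306,-0.157,0.109,-0.466],[0.306,-0.157,0.109,-0.466],[0.306,-0.157,0.109,-0.466]]' 85
python3 - <<'E'
from h import *
f=cap('wrist');save(f,'pics/w1.png');P=cloud(f)
m=(P[:,:,2]>15)&(P[:,:,2]<40)&(f['image'].max(2)<60)&(f['depth']>0)
Q=P[m];print(len(Q),Q.mean(0).round(1),cv2.minAreaRect(Q[:,:2].astype(np.float32)))
E
python3 go.py 468.4 -265 20 109.7
```

```text
clock: 1.6
tcp_pos: [468.3, -265.6, 295.7]
eef_rot: [-3.142, -0.0, 1.914]
contact_force: [-0.6, 0.0, -0.2]
opening: 85.0
finger_force: 0.0
5579 [ 466.3 -262.5   25.4] ((467.4491882324219, -265.59130859375), (54.120025634765625, 89.44261932373047), 19.533903121948242)
shift [0.0005 0.0002 0.1207] twist -0.0003 | t 1.65 len 121.0 yaw 109.7 tcp [ 468.3 -265.5  295.7] open 85.2 F [-0.5  0.2  0.8]
```

View pics/w1.png

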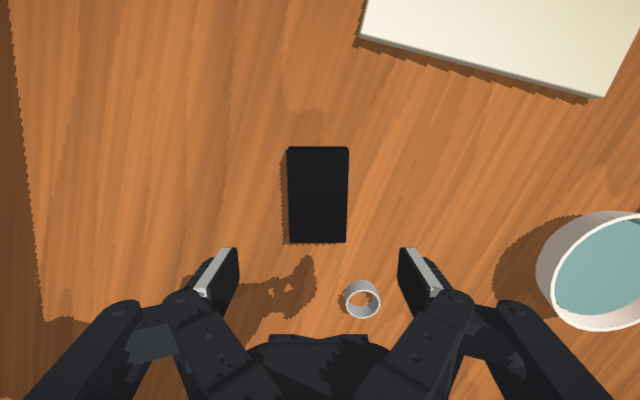

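The block sits at (318,195), centred between the fingers, and the wrist estimate agrees within 1 mm. I descend and grip.

```bash
python3 -m handwheel '[[0,0,0.06,0],[0,0,0.1,0],[0,0,0.12,0],[0,0,0.12,0],[0,0,0.12,0]]' 85; python3 -m handwheel '[[0,0,0,0],[0,0,0,0],[0,0,0,0],[0,0,0,0],[0,0,0,0],[0,0,0,0]]' 45; python3 -m handwheel '[[0,0,-0.04,0],[0,0,-0.1,0],[0,0,-0.1,0],[0,0,-0.1,0]]'; python3 go.py 547.7 3.5 33 96.35
```

```text
clock: 2.28
tcp_pos: [468.8, -265.7, 176.4]
eef_rot: [3.141, 0.001, 1.915]
contact_force: [0.1, 0.1, 0.3]
opening: 84.9
finger_force: 0.0
clock: 3.02
tcp_pos: [468.8, -265.7, 177.0]
eef_rot: [3.14, 0.002, 1.915]
contact_force: [-1.7, 0.4, 7.5]
opening: 53.8
finger_force: 63.2
clock: 3.52
tcp_pos: [468.1, -265.2, 275.8]
eef_rot: [3.141, 0.0, 1.915]
contact_force: [-0.4, 0.2, -2.2]
opening: 53.6
finger_force: 64.3
shift [0.2261 0.1655 0.0878] twist 0.0742 | t 3.52 len 294.0 yaw 109.7 tcp [ 468.1 -265.2  275.8] open 53.6 F [-0.4  0.2 -2.2]
```

```bash
python3 -m handwheel '[[0.226,0.1655,0.02,0.074],[0.226,0.1655,0.02,0.074],[0.226,0.1655,0.02,0.074],[0.226,0.1655,0.02,0.074],[0.226,0.1655,0.02,0.074],[0.226,0.1655,0.02,0.074],[0.226,0.1655,0.05,0.074],[0.226,0.1655,0.075,0.074],[0.226,0.1655,0.085,0.074],[0.226,0.1655,0.086,0.074],[0.226,0.1655,0.086,0.074],[0.226,0.1655,0.086,0.074]]'; python3 go.py 547.7 3.5 33 96.35
```

```text
clock: 5.03
tcp_pos: [548.1, 2.8, 189.8]
eef_rot: [3.141, 0.0, 1.682]
contact_force: [-0.1, -0.3, -0.8]
opening: 53.9
finger_force: 64.7
shift [ 0.0007 -0.0003  0.0018] twist 0.0001 | t 5.03 len 2.0 yaw 96.4 tcp [548.1   2.8 189.8] open 53.9 F [-0.1 -0.3 -0.8]
```

```bash
python3 -m handwheel '[[0,0,0.001,0],[0,0,0.001,0]]'; python3 -m handwheel '[[0,0,0.001,0],[0,0,0.001,0],[0,0,0.001,0],[0,0,-0.03,0],[0,0,-0.09,0],[0,0,-0.14,0],[0,0,-0.14,0],[0,0,-0.14,0]]' 85;  python3 - <<'E'
from h import *
f=cap('wrist');save(f,'pics/w2.png');P=cloud(f)
m=(P[:,:,2]>30)&(P[:,:,2]<50)&(f['image'].max(2)<60)&(f['depth']>0)
Q=P[m];print(len(Q),Q.mean(0).round(1),cv2.minAreaRect(Q[:,:2].astype(np.float32)))
E
python3 go.py 555.5 -362.2 140 96.35
```

```text
clock: 5.28
tcp_pos: [548.1, 3.1, 189.0]
eef_rot: [3.141, 0.0, 1.682]
contact_force: [-0.3, 0.1, 2.0]
opening: 53.4
finger_force: 64.8
clock: 6.28
tcp_pos: [547.6, 3.2, 328.3]
eef_rot: [-3.141, -0.0, 1.682]
contact_force: [-0.5, -0.6, -0.2]
opening: 84.9
finger_force: 0.0
4877 [556.3   6.6  37.8] ((753.45263671875, 26.820220947265625), (252.79913330078125, 464.9029541015625), 74.79164123535156)
shift [-0.3641 -0.0324  0.0324] twist 0.0002 | t 6.33 len 367.0 yaw 96.4 tcp [547.3   3.3 327.5] open 85.1 F [ 0.2 -0.8  0.7]
```

View pics/w2.png

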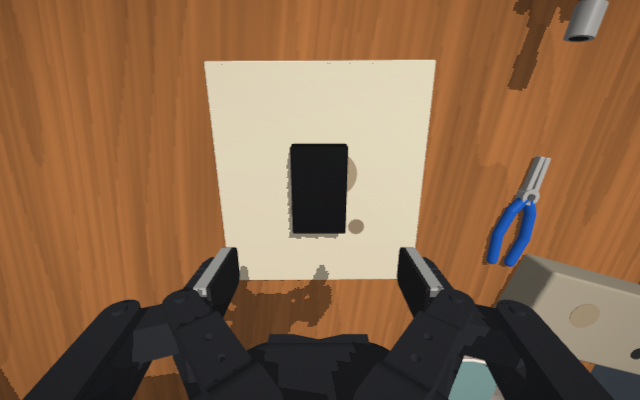

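The block lies on the board at about (319,189), parallel to the edges; the board corners are (206,62), (435,60), (418,279). On to the band.

```bash
python3 - <<'E'
from h import *
s=monitor.sense();f=vision.grab_frame('wrist');f['s']=s
B=np.array([onz(f,u,v,12) for u,v in [(206,62),(435,60),(418,279)]])
K=np.array([onz(f,u,v,37) for u,v in [(290,144),(348,144),(346,233),(291,233)]])
print(B.round(1),'c',((B[0]+B[2])/2).round(1));print(K.round(1),K.mean(0).round(1))
E
python3 -m handwheel '[[-0.364,-0.032,0.032,0],[-0.364,-0.032,0.032,0],[-0.364,-0.032,0.032,0],[-0.364,-0.032,0.032,0],[-0.364,-0.032,0.032,0],[-0.364,-0.032,0.032,0],[-0.364,-0.032,0.032,0],[-0.364,-0.032,0.032,0],[-0.364,-0.032,0.032,0]]' 70
python3 - <<'E'
from h import *
f=cap('wrist');P=cloud(f);save(f,'pics/w3.png')
m=(P[:,:,2]>13)&(P[:,:,2]<25)&(abs(P[:,:,0]-555)<30)&(abs(P[:,:,1]+362)<30)
Q=P[m];print(len(Q),Q.mean(0).round(1),cv2.minEnclosingCircle(Q[:,:2].astype(np.float32)),cv2.minAreaRect(Q[:,:2].astype(np.float32)))
E
python3 go.py 555.5 -362.2 12 96.35
```

```text
[[428.3 111.2  12. ]
 [641.9 136.8  12. ]
 [678.5 -98.2  12. ]] c [553.4   6.5  12. ]
[[515.3  47.1  37. ]
 [569.1  53.2  37. ]
 [580.2 -37.   37. ]
 [523.7 -43.4  37. ]] [547.1   5.   37. ]
clock: 7.5
tcp_pos: [556.6, -360.6, 295.9]
eef_rot: [-3.14, -0.002, 1.684]
contact_force: [-0.7, 0.9, -1.1]
opening: 70.1
finger_force: 0.0
402 [ 553.8 -363.7   17.7] ((553.983154296875, -363.6861267089844), 19.02048110961914) ((553.7428588867188, -363.4721374511719), (37.43368911743164, 37.06019592285156), 56.509578704833984)
shift [-0.0016 -0.0013  0.1293] twist 0.0007 | t 7.55 len 129.0 yaw 96.5 tcp [ 556.7 -360.6  296.3] open 70.4 F [ 0.3 -0.  -0.1]
```

```bash
python3 go.py 554 -363.6 23 96.35; python3 -m handwheel '[[-0.003,0.001,0.06,0],[-0.003,0.001,0.1,0],[-0.003,0.001,0.118,0],[-0.003,0.001,0.118,0],[-0.003,0.001,0.118,0]]' 70; python3 -m handwheel '[[0,0,0,0],[0,0,0,0],[0,0,0,0],[0,0,0,0],[0,0,0,0],[0,0,0,0]]' 28;python3 go.py 554 -363.6 23 96.35
```

```text
shift [-0.0028 -0.003   0.1183] twist 0.0007 | t 7.55 len 118.0 yaw 96.5 tcp [ 556.7 -360.6  296.3] open 70.4 F [ 0.3 -0.  -0.1]
clock: 8.18
tcp_pos: [559.0, -365.3, 180.4]
eef_rot: [3.14, 0.002, 1.683]
contact_force: [0.2, 0.6, 0.2]
opening: 70.4
finger_force: 0.0
clock: 8.93
tcp_pos: [558.5, -365.4, 180.7]
eef_rot: [3.14, 0.002, 1.682]
contact_force: [-1.0, 1.2, 8.5]
opening: 35.0
finger_force: 58.9
shift [ 0.0023 -0.0043  0.0027] twist 0.0002 | t 8.93 len 6.0 yaw 96.4 tcp [ 558.5 -365.4  180.7] open 35.0 F [-1.   1.2  8.5]
```

```bash
python3 -m handwheel '[[0,0,-0.03,0],[0,0,-0.09,0],[0,0,-0.13,0],[0,0,-0.13,0],[0,0,-0.13,0]]'
python3 - <<'E'
from h import *
f=cap('wrist');save(f,'pics/w4.png',(180,180,460,390),2)
f=cap('scene');save(f,'pics/s4.png',(100,180,300,330),3)
E
python3 go.py 547.3 4.5 100 96.35
```

```text
clock: 9.55
tcp_pos: [557.6, -364.7, 308.5]
eef_rot: [-3.141, -0.0, 1.682]
contact_force: [0.3, 0.2, -2.0]
opening: 35.2
finger_force: 60.0
shift [0.3677 0.0311 0.0528] twist 0.0002 | t 9.65 len 373.0 yaw 96.4 tcp [ 557.4 -364.5  307.1] open 35.6 F [-0.2  0.8 -1.3]
```

View pics/w4.png

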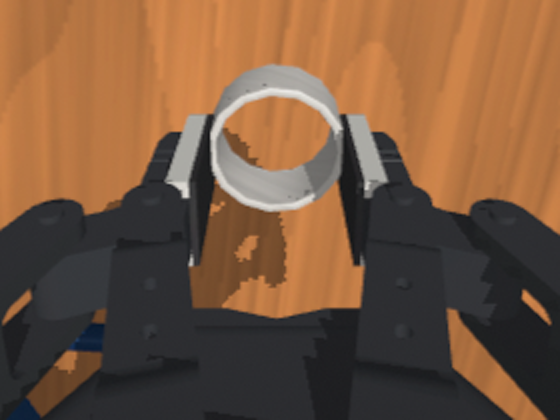

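The band is held upright between the pads, centre at (277,137) in the crop. I measure its offset in the hand.

Run:
```python
from h import *
s=monitor.sense();f=vision.grab_frame('wrist');f['s']=s
P=cloud(f);I=f['image'].astype(int);g=np.zeros(P.shape[:2],bool);g[212:286,284:352]=1
m=g&(P[:,:,2]>s['tcp_pos'][2]-185)&(I.min(2)>90)&(I.max(2)-I.min(2)<40)&(f['depth']>0)
Q=P[m]-s['tcp_pos'];z=Q[:,2];print(len(Q),np.percentile(z,[1,10,50,90,99]).round(1))
T=Q[z>np.percentile(z,95)-2]@rot(s['eef_rot'])
c=cv2.minEnclosingCircle(T[:,:2].astype(np.float32));print(c,cv2.minAreaRect(T[:,:2].astype(np.float32)))
```

```text
2394 [-179.6 -176.8 -166.7 -162.  -161.2]
((2.2393195629119873, -0.5153564214706421), 19.13382911682129) ((2.105875015258789, -0.3178825378417969), (37.9136848449707, 35.3937873840332), 2.557525157928467)
```

```bash
python3 -m handwheel '[[0.3655,0.0315,0.02,0],[0.3655,0.0315,0.02,0],[0.3655,0.0315,0.02,0],[0.3655,0.0315,0.02,0],[0.3655,0.0315,0.02,0],[0.3655,0.0315,0.02,0],[0.3655,0.0315,0.02,0],[0.3655,0.0315,0.05,0],[0.3655,0.0315,0.075,0],[0.3655,0.0315,0.085,0],[0.3655,0.0315,0.085,0],[0.3655,0.0315,0.085,0]]'; python3 go.py 547.3 4.5 63.5 96.35
```

```text
clock: 11.2
tcp_pos: [549.2, 1.3, 224.3]
eef_rot: [3.141, 0.0, 1.682]
contact_force: [0.7, -0.1, -0.4]
opening: 35.3
finger_force: 60.0
shift [ 0.0034 -0.0015  0.0058] twist 0.0001 | t 11.2 len 7.0 yaw 96.4 tcp [549.2   1.3 224.3] open 35.3 F [ 0.7 -0.1 -0.4]
```

```bash
python3 -m handwheel '[[0.001,-0.0015,0.006,0],[0.001,-0.0015,0.006,0],[0.001,-0.0015,0.006,0]]'; python3 -m handwheel '[[0.001,0,0.0,0],[0.001,0,0,0],[0.001,0,0.0,0],[0,0,-0.03,0],[0,0,-0.09,0],[0,0,-0.10,0],[0,0,-0.1,0],[0,0,-0.1,0]]' 80;  python3 - <<'E'
from h import *
s=monitor.sense();f=vision.grab_frame('wrist');f['s']=s;P=cloud(f);save(f,'pics/w5.png')
m=(P[:,:,2]>49)&(P[:,:,2]<64)&(abs(P[:,:,0]-548)<35)&(abs(P[:,:,1]-4)<35)
Q=P[m];print(len(Q),np.median(Q[:,2]),cv2.minEnclosingCircle(Q[:,:2].astype(np.float32)))
E
python3 go.py 448.9 269.7 140 96.35
```

```text
clock: 11.58
tcp_pos: [547.0, 2.6, 217.9]
eef_rot: [3.141, -0.0, 1.682]
contact_force: [-0.9, -0.0, 0.1]
opening: 35.0
finger_force: 60.0
clock: 12.58
tcp_pos: [546.3, 2.7, 316.2]
eef_rot: [-3.139, -0.001, 1.682]
contact_force: [-0.1, 0.3, -0.6]
opening: 80.1
finger_force: 0.0
486 55.03089635243148 ((546.3114624023438, 5.057759761810303), 19.044654846191406)
shift [ 0.2762 -0.067   0.0215] twist 0.0002 | t 12.62 len 285.0 yaw 96.4 tcp [546.3   2.6 316.1] open 80.0 F [-0.5 -0.1 -0.5]
```

View pics/w5.png

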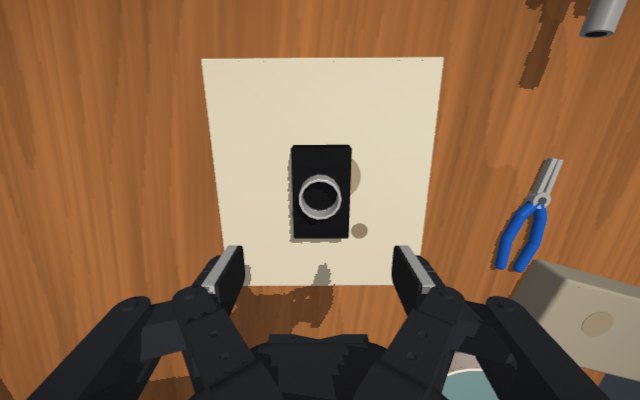

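The band stands on the middle of the block at (320,197), top at z = 55. Next the jar.

```bash
python3 -m handwheel '[[0.276,-0.067,0.02,0],[0.276,-0.067,0.02,0],[0.276,-0.067,0.02,0],[0.276,-0.067,0.02,0],[0.276,-0.067,0.02,0],[0.276,-0.067,0.02,0],[0.276,-0.067,0.02,0],[0.276,-0.067,0.02,0],[0.276,-0.067,0.02,0]]' 85;  python3 - <<'E'
from h import *
s=monitor.sense();f=vision.grab_frame('wrist');f['s']=s;P=cloud(f)
m=(P[:,:,2]>33)&(P[:,:,2]<42)&(abs(P[:,:,0]-449)<40)&(abs(P[:,:,1]-270)<40)
Q=P[m];print(len(Q),np.median(Q[:,2]),cv2.minEnclosingCircle(Q[:,:2].astype(np.float32)))
E
python3 go.py 448.9 269.7 25 96.35
```

```text
clock: 13.75
tcp_pos: [450.2, 268.5, 297.7]
eef_rot: [-3.141, 0.0, 1.681]
contact_force: [-0.0, -0.2, 0.7]
opening: 84.9
finger_force: 0.0
2029 36.51337724077882 ((448.03369140625, 269.919921875), 23.775646209716797)
shift [ 0.0012 -0.0012  0.1178] twist -0.0003 | t 13.8 len 118.0 yaw 96.3 tcp [450.2 268.6 297.8] open 85.2 F [ 0.2 -0.9  0.1]
```

```bash
python3 -m handwheel '[[0.0015,-0.002,0.06,0],[0.0015,-0.002,0.1,0],[0.0015,-0.002,0.118,0],[0.0015,-0.002,0.118,0],[0.0015,-0.002,0.118,0]]'; python3 -m handwheel '[[0,0,0,0],[0,0,0,0],[0,0,0,0],[0,0,0,0],[0,0,0,0],[0,0,0,0]]' 36; python3 go.py 448.9 269.7 25 96.35;python3 -m handwheel '[[0,0,-0.04,0],[0,0,-0.1,0],[0,0,-0.12,0],[0,0,-0.12,0],[0,0,-0.12,0]]'; python3 go.py 483 -88.5 38 96.35
```

```text
clock: 14.42
tcp_pos: [448.2, 270.6, 180.5]
eef_rot: [3.14, -0.0, 1.682]
contact_force: [-0.5, -0.1, -0.5]
opening: 85.3
finger_force: 0.0
clock: 15.18
tcp_pos: [448.0, 270.8, 180.9]
eef_rot: [3.14, -0.001, 1.682]
contact_force: [-2.0, -0.2, 8.1]
opening: 44.2
finger_force: 59.8
shift [-0.0012  0.0008  0.0009] twist 0.0002 | t 15.18 len 2.0 yaw 96.4 tcp [448.  270.8 180.9] open 44.2 F [-2.  -0.2  8.1]
clock: 15.8
tcp_pos: [447.0, 270.4, 298.8]
eef_rot: [-3.14, 0.0, 1.682]
contact_force: [-0.4, -0.9, -0.3]
opening: 44.0
finger_force: 61.3
shift [-0.3606 -0.004   0.106 ] twist 0.0002 | t 15.8 len 376.0 yaw 96.4 tcp [447.  270.4 298.8] open 44.0 F [-0.4 -0.9 -0.3]
```

```bash
python3 -m handwheel '[[-0.3605,-0.004,0,0],[-0.3605,-0.004,0,0],[-0.3605,-0.004,0,0],[-0.3605,-0.004,0,0],[-0.3605,-0.004,0,0],[-0.3605,-0.004,0,0],[-0.3605,-0.004,0,0],[-0.3605,-0.004,0.05,0],[-0.3605,-0.004,0.09,0],[-0.3605,-0.004,0.104,0],[-0.3605,-0.004,0.104,0],[-0.3605,-0.004,0.104,0]]'; python3 go.py 483 -88.5 38 96.35
```

```text
clock: 17.3
tcp_pos: [484.3, -87.8, 196.3]
eef_rot: [3.14, 0.0, 1.683]
contact_force: [0.5, -0.2, -0.1]
opening: 44.8
finger_force: 64.5
shift [-0.0005 -0.0014  0.0033] twist 0.0004 | t 17.3 len 4.0 yaw 96.4 tcp [484.3 -87.8 196.3] open 44.8 F [ 0.5 -0.2 -0.1]
```

```bash
python3 -m handwheel '[[0,-0.001,0.003,0],[0,-0.001,0.003,0]]'; python3 -m handwheel '[[0,0,0.0,0],[0,0,0,0],[0,0,0.0,0],[0,0,-0.03,0],[0,0,-0.09,0],[0,0,-0.13,0],[0,0,-0.13,0],[0,0,-0.13,0]]' 84; python3 go.py 439.8 395.5 170 169.4
```

```text
clock: 17.55
tcp_pos: [482.9, -88.1, 193.2]
eef_rot: [3.141, 0.0, 1.682]
contact_force: [0.3, 0.2, -1.1]
opening: 44.2
finger_force: 64.5
clock: 18.55
tcp_pos: [482.3, -88.0, 322.3]
eef_rot: [-3.141, -0.0, 1.682]
contact_force: [0.3, 0.0, -0.8]
opening: 84.2
finger_force: 0.0
shift [ 0.4853  0.0115 -0.0026] twist -0.4056 | t 18.55 len 485.0 yaw 96.4 tcp [482.3 -88.  322.3] open 84.2 F [ 0.3  0.  -0.8]
```

```bash
python3 -m handwheel '[[0.4855,0.0115,0,-0.406],[0.4855,0.0115,0,-0.406],[0.4855,0.0115,0,-0.406],[0.4855,0.0115,0,-0.406],[0.4855,0.0115,0,-0.406],[0.4855,0.0115,0,-0.406],[0.4855,0.0115,0,-0.406],[0.4855,0.0115,0,-0.406],[0.4855,0.0115,0,-0.406],[0.4855,0.0115,0,-0.406],[0.4855,0.0115,0,-0.406],[0.4855,0.0115,0,-0.406]]' 60;  python3 - <<'E'
from h import *
import pickle
s=monitor.sense();f=vision.grab_frame('wrist');f['s']=s;P=cloud(f);save(f,'pics/w6.png');pickle.dump(f,open('w6.pkl','wb'))
m=(P[:,:,2]>64)&(P[:,:,2]<78)&(abs(P[:,:,0]-440)<35)&(abs(P[:,:,1]-395)<35)
Q=P[m];print(len(Q),np.median(Q[:,2]),Q.mean(0),cv2.minAreaRect(Q[:,:2].astype(np.float32)))
E
python3 go.py 439.8 395.5 60 169.4
```

```text
clock: 20.05
tcp_pos: [440.4, 394.4, 322.6]
eef_rot: [-3.141, -0.0, 2.956]
contact_force: [0.1, -0.0, -0.6]
opening: 59.6
finger_force: 0.0
438 69.91242601726564 [442.2211586  397.44427488  68.86484894] ((441.76092529296875, 397.471923828125), (15.583090782165527, 39.486507415771484), 79.63646697998047)
shift [0.0008 0.0008 0.1078] twist -0.0001 | t 20.1 len 108.0 yaw 169.4 tcp [440.5 394.6 322.8] open 60.2 F [0.5 0.2 0.2]
```

View pics/w6.png

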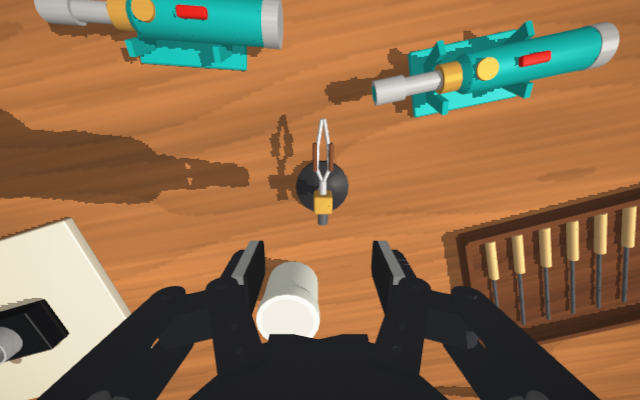

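The third hand is centred below: brass block at (323,203), tips at (323,122), aligned with the tool. The tub at (288,300) is clear of the fingers.

```bash
python3 - <<'E'
from h import *
import pickle
f=pickle.load(open('w6.pkl','rb'))
b=onz(f,323,201,70);t=onz(f,322.5,121,54);ft=onz(f,322,184,19)
print(b.round(1),t.round(1),ft.round(1),np.linalg.norm((b-t)[:2]),np.degrees(np.arctan2(*(b-t)[1::-1])))
E
python3 go.py 440.5 397 61 169.4
```

```text
[437.4 399.1  70. ] [373.4 410.6  54. ] [436.  399.3  19. ] 65.04747165011524 -10.169787776664487
shift [0.0004 0.0024 0.1068] twist -0.0001 | t 20.1 len 107.0 yaw 169.4 tcp [440.5 394.6 322.8] open 60.2 F [0.5 0.2 0.2]
```

```bash
python3 -m handwheel '[[0.001,0.003,0.06,0],[0.001,0.003,0.09,0],[0.001,0.003,0.107,0],[0.001,0.003,0.107,0],[0.001,0.003,0.107,0]]'; python3 -m handwheel '[[0,0,0,0],[0,0,0,0],[0,0,0,0],[0,0,0,0],[0,0,0,0],[0,0,0,0],[0,0,0,0]]' 6; python3 go.py 439 397 61 169.4;python3 -m handwheel '[[0,0,-0.02,0],[0,0,-0.07,0],[0,0,-0.1,0],[0,0,-0.1,0],[0,0,-0.1,0]]'
python3 - <<'E'
from h import *
import pickle
s=monitor.sense();f=vision.grab_frame('wrist');f['s']=s;save(f,'pics/w7.png',(180,80,480,300),2.5);pickle.dump(f,open('w7.pkl','wb'))
E
```

```text
clock: 20.72
tcp_pos: [440.5, 399.1, 217.0]
eef_rot: [3.14, 0.002, 2.958]
contact_force: [0.4, 0.3, 0.2]
opening: 60.0
finger_force: 0.0
clock: 21.6
tcp_pos: [440.0, 398.8, 216.5]
eef_rot: [3.141, 0.001, 2.958]
contact_force: [-1.3, -1.1, 5.2]
opening: 15.1
finger_force: 58.6
shift [ 0.0006 -0.002   0.0005] twist 0.0004 | t 21.6 len 2.0 yaw 169.5 tcp [440.  398.8 216.5] open 15.1 F [-1.3 -1.1  5.2]
clock: 22.22
tcp_pos: [439.1, 398.3, 314.4]
eef_rot: [-3.14, -0.002, 2.958]
contact_force: [-0.6, -1.6, -2.9]
opening: 14.8
finger_force: 59.0
```

View pics/w7.png

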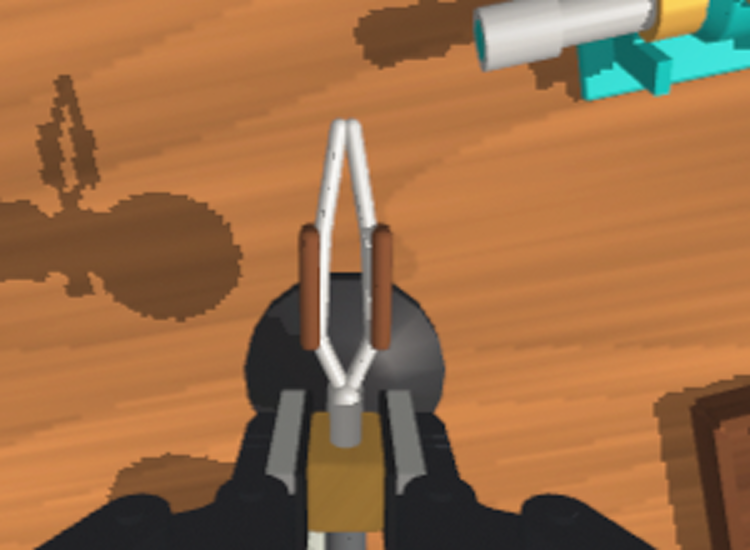

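The third hand is held squarely, tips at crop (346,122). I measure the tips in the tool frame and aim them at the band centre.

```bash
python3 - <<'E'
from h import *
import pickle
f=pickle.load(open('w7.pkl','rb'));s=f['s'];R=rot(s['eef_rot'])
u,v=180+346/2.5,80+124/2.5
t=onz(f,u,v,s['tcp_pos'][2]-162.5)
tt=R.T@(t-s['tcp_pos']);print('tip tool',tt.round(1))
P=cloud(f);q=P[126:136,312:325].reshape(-1,3);print('tip dz by depth',np.sort(q[:,2]-s['tcp_pos'][2])[::-1][:15].round(1))
E
python3 go.py 617 13 103 186.35
```

```text
tip tool [ 68.8   0.  162.6]
tip dz by depth [-158.4 -158.8 -158.8 -158.8 -158.9 -158.9 -159.2 -159.2 -159.3 -159.3
 -159.3 -159.4 -159.4 -159.4 -159.4]
shift [-0.2456 -0.346   0.0561] twist -0.0938 | t 22.27 len 428.0 yaw 169.5 tcp [439.  398.2 313.9] open 15.0 F [ 0.3 -0.5 -2. ]
```

```bash
python3 go.py 615 12.7 158 186.35; python3 -m handwheel '[[-0.2436,-0.346,0,-0.094],[-0.2436,-0.346,0,-0.094],[-0.2436,-0.346,0,-0.094],[-0.2436,-0.346,0,-0.094],[-0.2436,-0.346,0,-0.094],[-0.2436,-0.346,0,-0.094],[-0.2436,-0.346,0,-0.094],[-0.2436,-0.346,0,-0.094],[-0.2436,-0.346,0,-0.094],[-0.2436,-0.346,0,-0.094],[-0.2436,-0.346,0,-0.094]]'; python3 go.py 615 12.7 75 186.35
```

```text
shift [-0.2435 -0.3468  0.0011] twist -0.0938 | t 22.27 len 424.0 yaw 169.5 tcp [439.  398.2 313.9] open 15.0 F [ 0.3 -0.5 -2. ]
clock: 23.65
tcp_pos: [615.4, 15.3, 315.5]
eef_rot: [3.141, -0.001, -3.028]
contact_force: [0.1, 0.7, -2.3]
opening: 14.7
finger_force: 59.5
shift [ 0.0007 -0.0026  0.0855] twist 0.0008 | t 23.65 len 86.0 yaw -173.5 tcp [615.4  15.3 315.5] open 14.7 F [ 0.1  0.7 -2.3]
```

```bash
python3 -m handwheel '[[0.001,-0.0025,0.04,0],[0.001,-0.0025,0.07,0],[0.001,-0.0025,0.08,0],[0.001,-0.0025,0.083,0],[0.001,-0.0025,0.085,0],[0.001,-0.0025,0.085,0],[0.001,-0.0025,0.085,0]]'; python3 go.py 615 12.7 74.5 186.35
python3 - <<'E'
from h import *
f=cap('scene');save(f,'pics/s8.png',(220,130,400,290),4)
E
```

```text
clock: 24.52
tcp_pos: [615.6, 11.4, 231.5]
eef_rot: [-3.141, 0.001, -3.03]
contact_force: [-0.2, -0.4, -2.0]
opening: 14.6
finger_force: 59.4
shift [0.0005 0.0013 0.002 ] twist 0.0002 | t 24.52 len 2.0 yaw -173.6 tcp [615.6  11.4 231.5] open 14.6 F [-0.2 -0.4 -2. ]
```

View pics/s8.png

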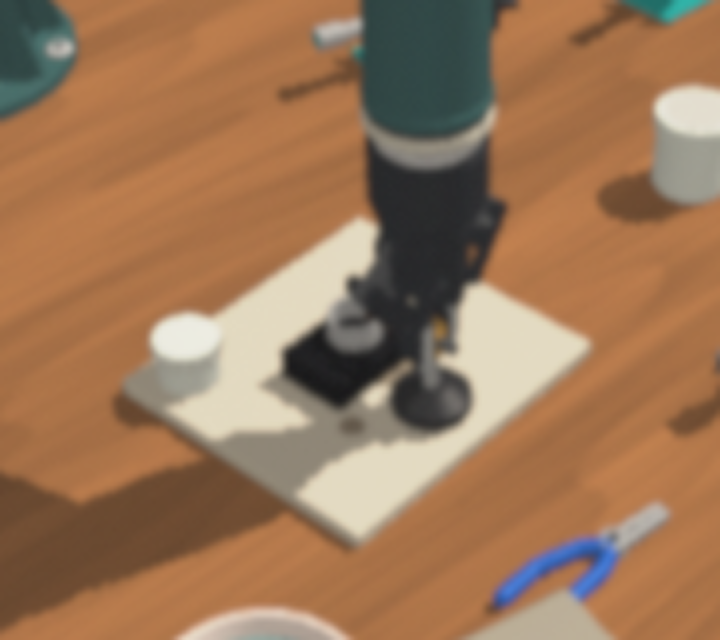

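The third hand hangs just above the board at (430,400) behind the block, the jar is in the front corner at (187,350), and nothing collides. I lower and release.

```bash
python3 -m handwheel '[[0,0.001,0.002,0],[0,0.001,0.003,0],[0,0.001,0.003,0]]'; python3 -m handwheel '[[0,0,0,0],[0,0,0,0],[0,0,0,0],[0,0,0,0],[0,0,-0.03,0],[0,0,-0.07,0],[0,0,-0.1,0],[0,0,-0.1,0],[0,0,-0.1,0]]' 70
python3 - <<'E'
from h import *
s=monitor.sense();f=vision.grab_frame('wrist');f['s']=s;save(f,'pics/w9.png',sc=1.25)
import pickle;pickle.dump(f,open('w9.pkl','wb'))
E
```

```text
clock: 24.95
tcp_pos: [615.3, 12.4, 228.5]
eef_rot: [-3.142, 0.001, -3.03]
contact_force: [-1.2, -0.3, 4.9]
opening: 14.5
finger_force: 60.5
clock: 26.08
tcp_pos: [614.8, 12.5, 327.0]
eef_rot: [3.141, -0.001, -3.03]
contact_force: [-0.2, 0.6, 0.4]
opening: 69.8
finger_force: 0.0
```

View pics/w9.png

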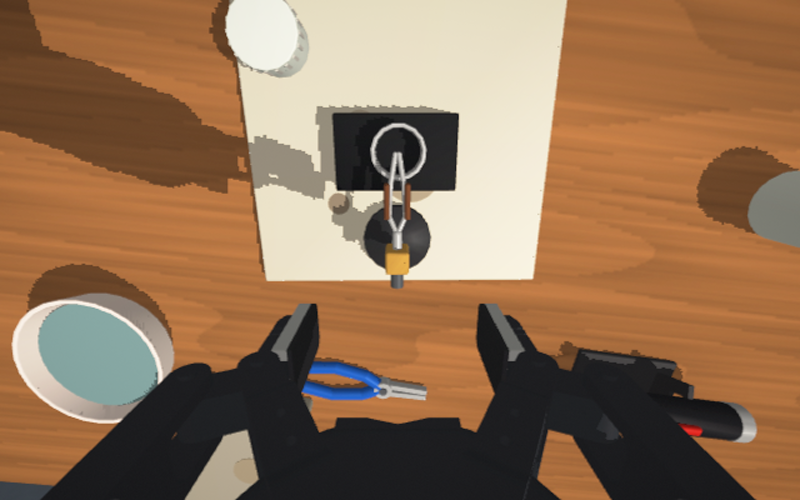

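Tips are at (398,155), over the band centre (398,152), and the foot stands behind the block. I back off for a final check from the top camera.

```bash
python3 -m handwheel '[[0,0,-0.12,0],[0,0,-0.12,0],[0.1,-0.35,-0.12,0],[0.1,-0.35,-0.12,0],[0.1,-0.35,-0.12,0],[0.1,-0.35,-0.12,0],[0.1,-0.35,-0.12,0],[0.1,-0.35,-0.12,0],[0.1,-0.35,-0.12,0],[0.1,-0.35,-0.12,0],[0.1,-0.35,-0.12,0]]'
python3 - <<'E'
from h import *
f=cap('top');P=cloud(f);save(f,'pics/t10.png',(200,90,440,260),3)
C=np.array([548.2,4.1]);a=np.radians(6.4);R=np.array([[np.cos(a),-np.sin(a)],[np.sin(a),np.cos(a)]])
def reg(n,c,r,lo,hi,dark=0):
    m=(abs(P[:,:,0]-c[0])<r)&(abs(P[:,:,1]-c[1])<r)&(P[:,:,2]>lo)&(P[:,:,2]<hi)
    if dark: m&=f['image'].max(2)<70
    Q=P[m][:,:2].astype(np.float32);b=cv2.minAreaRect(Q);e=np.array(b[0]);print(n,len(Q),np.round(b[0],1),np.round(b[1],1),round(b[2],1),'board',((e-C)@R).round(1),'medz',np.median(P[m][:,2]).round(1))
reg('jar',(483,-88),35,40,60);reg('char',(547,5),55,30,44,1);reg('band',(546,5),22,50,58);reg('block',(615,12.7),14,75,95)
reg('tub',(555,340),45,50,80)
E
```

```text
clock: 27.5
tcp_pos: [555.0, -345.1, 447.0]
eef_rot: [3.14, -0.001, -3.029]
contact_force: [0.0, 0.1, -0.6]
opening: 69.8
finger_force: 0.0
jar 214 [483.2 -88. ] [45.5 42.5] 89.6 board [-74.8 -84.3] medz 49.1
char 425 [561.5   5.1] [81.1 86.8] 6.2 board [13.3 -0.5] medz 38.1
band 27 [547.2   4.8] [34.2 34.2] 89.6 board [-0.9  0.8] medz 56.5
block 43 [615.1  13.1] [14.1 27.5] 86.9 board [67.5  1.5] medz 82.3
tub 428 [555.4 340.7] [62.  62.1] 62.9 board [ 44.7 333.7] medz 69.5
```

View pics/t10.png

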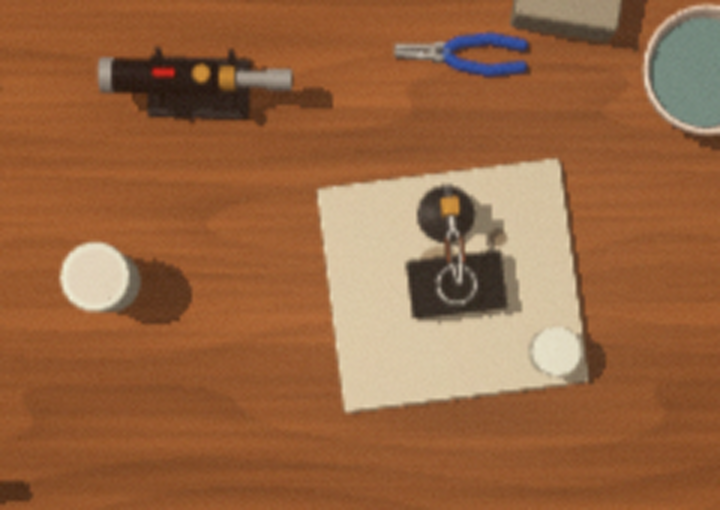

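The top view shows the block central at (457,285), the band on it, the third hand behind at (447,210) and the jar in the front right corner at (557,350). The tub has not moved and the pliers look untouched.

```bash
python3 -c "
from plant import workorder;print(workorder.hand_in())"
```

```text
the job is handed in; nothing more can be done
None
```

The job is handed in with everything released. In the final top-view check, the block, band, third hand and flux jar were where the task asks, and the tub and pliers were undisturbed; no verdict came back.

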